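# Release the odd battery pack from the bench charger

## Robot

A 7-joint arm with a two-finger parallel gripper is mounted at the origin on the work surface. World frame = base frame: x ahead of the robot, y to its left, z up, the work surface at z = 0. Lengths are in m, angles in rad, forces in N, time in s.
With the tool pointing down it reaches from about 0.4 to 0.85 m from the base axis. Payload 10.4 kg.
Tool frame: the origin (TCP) lies on the centre line of the jaws, within the pads' length; the fingertips stand 11 mm ahead of it and the grasp point (between the pads) lies 8 mm behind it (tip_reach is the distance from the TCP to the fingertips, in m); z points along the fingers, y is the line along which they close (so a half turn about z gives the same grasp; the last joint's range is limited). The gripper opens to 85 mm and grips with 20 to 120 N. Pads are 22 mm wide; open, the fingers measure 114 mm over their backs; the gripper's body (76 mm by 85 mm) begins 54 mm behind the grasp point. The pads swing forward as they close: fully open they stand 13 mm farther back than shut.
Start: joints at [-1.183, 0.332, -0.065, 1.46, 0.022, 1.35, -0.088], TCP at [0.25, 0.573, 0.242] pointing down, gripper open.
Joint ranges: [-2.6, 2.6], [-0.5, 2.12], [-1.47, 1.34], [0.16, 2.42], [-1.27, 4.41], [0.06, 2.06], [-2.6, 2.6]. Speed limits (rad/s): [2.22, 2.22, 2.79, 2.79, 3.14, 3.14, 3.14].

## Interface

Orientations are given as a unit quaternion [x, y, z, w].
In Python, from workcell import get_obs, camera, hand_in, tip_reach gives the robot as it stands. The module is installed in compiled form; this text tells all that it offers.
- The arm moves only by the tool move_arm, never from a script. Its argument "plan" is a list of rows, each an object with "delta_pos": the shift along the tool's x, y, z in parts of the range, where 1.0 means 0.6 m, a list of three; "turn": the turn, a rotation vector about the tool's x, y, z in normalised numbers (1 is 2 pi rad), a list of three; "fingers": the closure, from 0 (fully open) to 1 (shut). A call has 1 to 12 rows; each row is the pose to reach, as a shift and turn from the pose commanded when the call began, along the tool's axes at that moment; what a row does not reach only later rows make up. A row lasts 1/8 s, in which the tool goes at most 62.5 mm and 10.7 degrees, less where a joint would pass 70% of its speed; a pose out of reach is approached as far as the arm can. Shift and turn numbers lie between -1 and 1, and a call with a number outside is refused. A call with a gripper value outside its range is refused whole. The fingers move at their own pace and stop on an object; "force" is the grip in N (left out, the last holds). Time passes only in rows, so rows that repeat a pose let the fingers close. It gives the time, the measured TCP pose, the force, the opening and the grip force at its end, in the units of the state.
- get_obs(): the state, without advancing time (a new reading comes with each control period).
- camera(name): name is "scene" or "top" or "wrist"; returns a dict with "color" (384x512x3 uint8, red, green, blue), "range_z" (384x512 float32, m along the optical axis (not along the pixel's ray), 0 where there is no reading), "fx", "fy", "cx", "cy" (pixels), "k1" (the pictures are not rectified: a ray, as slopes to the right and down, at radius r is drawn at 1 + k1 r^2 times it, then the intrinsics apply), "R" (3x3) and "t" (3): a world point X has camera coordinates R X + t; the wrist camera has in their place "tool_from_camera" (4x4, takes a point from camera to tool coordinates, whose origin is the TCP and whose axes are the flange's). Camera axes: x right, y down, z forward; pixel columns grow to the right and rows downward; lengths in m; the calibration is good to about 2 mm. A picture is of the moment at which its call begins: read the wrist's pose just before it.
- hand_in(): hands the job in; it is judged then, once.
The state is a dict: "clock": time; "joint_pos": joint angles; "joint_velocities": joint speeds; "tau": joint torques, N m; "position": TCP position; "ee_rot": TCP orientation; "ft_force": force on the tool from outside, world axes, zero at the start; "torque": the same for the moment, N m; "grip_width": opening from 0.0 (shut) to 1.0 (fully open); "grasp_force": force on a finger pad.
Only numpy, scipy, OpenCV 4.12 (cv2) and the standard library are available. Lean on these libraries where they do the work, as an engineer would, in place of code of your own. Each camera call takes 0.05 s, during which the arm holds its last target. There are 200 camera calls.

## Task

One of the three battery packs in the bench charger is the wrong type: its grip is round, the other two have square block grips. Press down the spring release tab hidden under that pack's overhanging head until the pack pops up, then lift the pack out and stand it upright in the empty square tray. Leave the other two packs latched in the charger.

Things in the scene. Friction and masses are not known exactly. Their poses are not given: they have to be found in the camera images.
- odd_pack: The wrong pack (light grey, about 250 g), in any bay, facing as the charger. Body as pack_a; grip: an upright cylinder 32 mm in diameter, centred over the origin, 94 to 128 mm above it. Origin: centre of the foot's underside, 12 mm above the bench when seated; z up, -x its front. Once released a spring lifts it 12 mm and it stays up; it is then free, clear of the wells 50 mm above its seat.
- pack_a: Right pack, seated, to be left. Origin as odd_pack. Foot 40 x 40 mm, 28 mm high; its front upper edge is held by the latch hook. Waist 38 mm wide, 28 to 72 mm high. Head 72 to 94 mm high, 44 mm wide (y), from x = -50 mm (a 30 mm overhang at the front, above the tab) to +22 mm. On it a block grip 30 (x) x 38 (y) mm, 94 to 128 mm high.
- pack_b: A second right pack, the same as pack_a, seated and to be left.
- charger: Dark grey three-bay charger, fixed, 85 (x) x 196 (y) mm, 58 mm high at the back, wells 52 mm. Origin: centre of its underside, on the bench. Its front, the latch side, is -x. Bays in a row at y = +60, 0, -60 mm; seated packs' origins at x = 0. Each has a steel tab reaching to x = -66 mm.
- tab0 (a point): Press point on the upper face of the tab of the bay at charger y = +60 mm: 55 mm in front of the bay's centre, 25 mm above the bench, 5 mm outside the head's edge; the head spans 59 to 81 mm above it, so an upright gripper does not fit: lean the closed fingers about 40 degrees, tips towards the pack, closing line along charger y, and push down. Tab 34 mm wide, sloping down outwards 25 degrees.
- tab1 (a point): The same point on the tab of the bay at charger y = 0.
- tab2 (a point): The same point on the tab of the bay at charger y = -60 mm.
- latch0 (a joint): Spring latch of tab0, rad: 0 at rest, grows as the tab is pressed, stop at 0.25; springs back. It turns about a line along charger y, 38 mm inwards of and 19 mm below the press point, which goes down 9 mm to the stop. The hook frees the pack at about 0.16 (6 to 7 mm down); pushing takes 3 to 10 N.
- latch1 (a joint): Spring latch of tab1, as latch0.
- latch2 (a joint): Spring latch of tab2, as latch0.
- tray: Empty dark grey open tray, fixed, 150 x 150 mm, walls 4 mm thick and 30 mm high, floor 4 mm thick. Origin: centre of its underside, on the bench.
Not all that is in view belongs to the job. Leave any pink or turquoise look-alike of the odd_pack alone.

How it is judged:
By the outcome, as a careful person would: the job done as asked, in the order asked, and still so for the second after the job is handed in, with the robot touching nothing.
It also fails if it takes over 58 s, if anything falls off the work surface, if the arm or the gripper's body presses on something with over 40 N, if the wrist force passes 120 N, or if a joint passes its speed limit or range.

## Working session

There is one attempt and no reset: what is moved stays moved. The work goes in short steps, Python scripts to look and compute and a tool call to move; the robot and the scene stay as the last step left them, time stands still between calls to the robot, and variables do not carry over. Pictures are saved under pics/ and viewed, at most 10 in all, crops included, and the job is handed in when it is done.

Besides the shell and the picture viewer there is one more tool, called after "Call:" by a JSON object that holds its "op" and its "data". move_arm: Moves the arm, as the interface text tells. Its arguments: {"type":"object","properties":{"plan":{"type":"array","items":{"type":"object","properties":{"delta_pos":{"type":"array","items":{"type":"number"}},"turn":{"type":"array","items":{"type":"number"}},"fingers":{"type":"number"}}}},"force":{"type":"number"}},"required":["plan"]}

```bash
mkdir -p pics; cat > h.py <<'E'
import numpy as np, cv2, pickle
from workcell import get_obs, camera, hand_in, tip_reach
from scipy.spatial.transform import Rotation as Rn
def grab(name):
    o=get_obs(); c=camera(name); c=dict(c)
    if 'R' in c: M=np.eye(4); M[:3,:3]=np.array(c['R']).T; M[:3,3]=-M[:3,:3]@np.array(c['t'])
    else:
        T=np.eye(4); T[:3,:3]=Rn.from_quat(o['ee_rot']).as_matrix(); T[:3,3]=o['position']
        M=T@np.array(c['tool_from_camera'])
    c['M']=M
    K=np.array([[c['fx'],0,c['cx']],[0,c['fy'],c['cy']],[0,0,1.]])
    g=np.indices((384,512)).astype(float); uv=np.stack([g[1].ravel(),g[0].ravel()],1)
    n=cv2.undistortPoints(uv[:,None],K,np.array([c['k1'],0,0,0,0.])).reshape(384,512,2)
    z=c['range_z'][...,None]; P=np.concatenate([n*z,z],2)
    c['P']=P@M[:3,:3].T+M[:3,3]; c['P'][c['range_z']<=0]=np.nan
    return c
def save(c,f,crop=None,s=1.5):
    im=c['color'][...,::-1]
    if crop: x0,y0,x1,y1=crop; im=im[y0:y1,x0:x1]
    cv2.imwrite('pics/'+f,cv2.resize(im,None,fx=s,fy=s,interpolation=cv2.INTER_CUBIC))
E
python3 - <<'E'
from h import *
o=get_obs(); print(o, tip_reach)
ims=[]
for n in ['scene','top']:
    c=grab(n); pickle.dump(c,open(n+'.pkl','wb')); save(c,n+'.png')
E
```

```text
{'clock': 0.0, 'joint_pos': array([-1.18258704,  0.33286657, -0.06469744,  1.46093314,  0.02160745,
        1.34987283, -0.088498  ]), 'joint_velocities': array([ 0.00060203,  0.0007953 ,  0.00021187, -0.00147627,  0.00021183,
        0.00042473,  0.00211506]), 'tau': array([-2.65877734e-04, -6.25419903e+01,  4.89259965e-02, -3.91613495e+01,
        1.60443439e-02,  9.69588174e-03,  5.84048462e-05]), 'position': array([0.24946294, 0.57267715, 0.24152312]), 'ee_rot': array([ 2.03952484e-01,  9.78980544e-01, -6.83886727e-04, -1.06136480e-04]), 'ft_force': array([-0.20848704, -0.11442333, -0.98680506]), 'torque': array([ 7.83483907e-06,  3.29676757e-02, -5.26440129e-03]), 'grasp_force': 0.0, 'grip_width': 1.00138626107071} 0.011
```

View pics/scene.png

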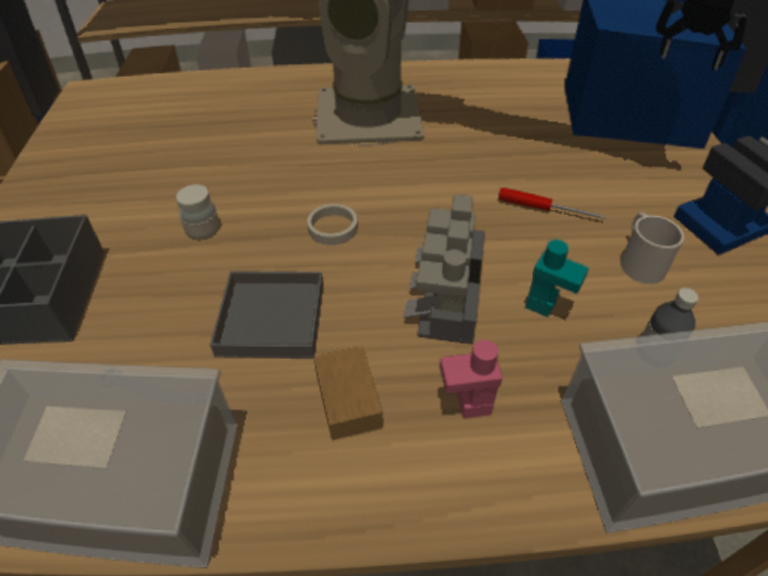

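View pics/top.png

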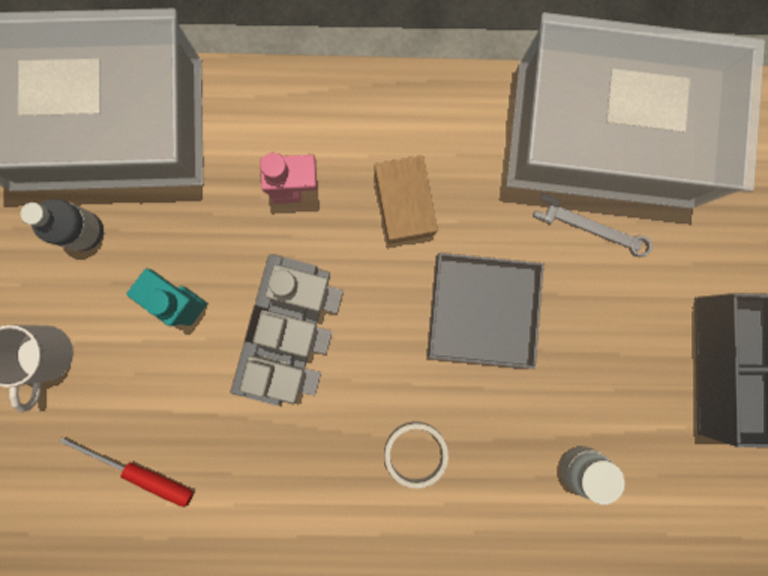

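The scene view shows the charger at about (450,275) and the empty square tray at (270,313). In the top view the light grey packs' grips are at (283,283) round, (268,332) square and (257,380) square. The pink (275,168) and turquoise (165,300) look-alikes stand outside the charger. The one that fits is the light grey pack at (283,283). I'll confirm it in a crop and measure.

```bash
python3 - <<'E'
from h import *
t=pickle.load(open('top.pkl','rb')); P=t['P']; M=t['M']
print('cam',M[:3,3])
save(t,'crop.png',(145,160,240,280),5)
def reg(z0,z1,x0,y0,x1,y1):
    m=np.zeros(P.shape[:2],bool); m[y0:y1,x0:x1]=1
    m&=(P[...,2]>z0)&(P[...,2]<z1); return m
def rect(m,name):
    q=P[m]; r=cv2.minAreaRect((q[:,:2]*1000).astype(np.float32)); print(name,m.sum(),r,'zmed',np.median(q[:,2]),'mean',q[:,:2].mean(0))
m=reg(.125,.16,150,160,235,275)
n,l=cv2.connectedComponents(m.astype(np.uint8))
for i in range(1,n):
    if (l==i).sum()>30: rect(l==i,'grip')
m=reg(.09,.12,150,160,235,275)
n,l=cv2.connectedComponents(m.astype(np.uint8))
for i in range(1,n):
    if (l==i).sum()>30: rect(l==i,'head')
rect(reg(.024,.04,280,160,370,250),'tray rim')
rect(reg(.045,.065,150,160,235,275),'charger')
rect(reg(.01,.04,205,180,235,275),'tabs')
for (u,v) in [(222,200),(214,227),(208,254)]: print('tab px',P[v,u])
E
```

```text
cam [ 0.56479531 -0.00976025  0.82648408]
grip 248 ((618.4756469726562, 96.29293823242188), (30.18317222595215, 30.903779983520508), 0.4403986930847168) zmed 0.13979041698460237 mean [0.61888867 0.09584583]
grip 366 ((561.1557006835938, 111.12028503417969), (30.205209732055664, 38.020713806152344), 76.21698760986328) zmed 0.1397809498444193 mean [0.56101822 0.10998913]
grip 384 ((503.069091796875, 125.30104064941406), (30.4420223236084, 38.352699279785156), 76.8566665649414) zmed 0.1397070815423465 mean [0.50369905 0.1242092 ]
head 618 ((616.15771484375, 83.03239440917969), (71.73924255371094, 44.24673080444336), 76.4536361694336) zmed 0.10569757662445833 mean [0.61333519 0.07502625]
head 507 ((557.7871704101562, 97.53221130371094), (71.8647689819336, 44.03911209106445), 76.09334564208984) zmed 0.10567800958569651 mean [0.55562676 0.08245558]
head 549 ((499.63800048828125, 111.92842864990234), (71.89918518066406, 44.18366241455078), 75.6809310913086) zmed 0.10567034269623277 mean [0.49896724 0.0978717 ]
tray rim 594 ((594.0678100585938, -175.6555938720703), (150.50027465820312, 150.10293579101562), 85.30570220947266) zmed 0.028796388396712003 mean [ 0.59526006 -0.17813001]
charger 1200 ((563.1151123046875, 119.24374389648438), (67.76683044433594, 196.37265014648438), 76.17900085449219) zmed 0.05505001711486973 mean [0.57070506 0.126422  ]
tabs 542 ((559.8767700195312, 62.53205871582031), (41.49767303466797, 174.40235900878906), 78.1321792602539) zmed 0.02302432153566447 mean [0.56324255 0.05617018]
tab px [0.6038359  0.04048485 0.02238407]
tab px [0.54644496 0.05619049 0.02251344]
tab px [0.48955387 0.06767463 0.0212779 ]
```

View pics/crop.png

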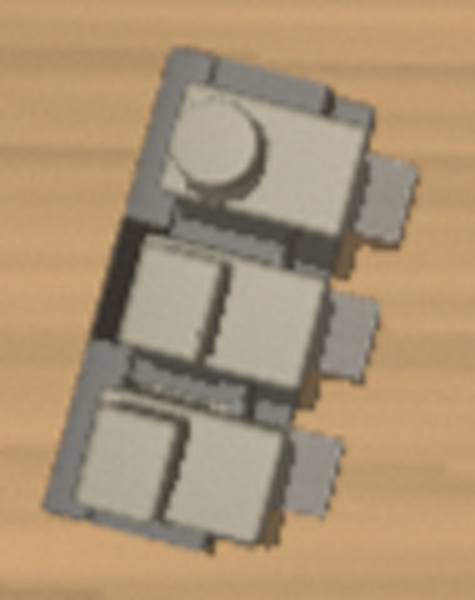

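The crop confirms it: the light grey pack with a cylinder grip, at crop (215,145), is in the charger bay furthest from the robot. The other two grips are square blocks. That makes it bay 2 at charger y = -60, and its tab is at crop (388,200). Next I compute the standoff for the press.

```bash
cat >> h.py <<'E'
a=np.radians(76.1); X=np.array([np.cos(a),np.sin(a),0]); Y=np.array([-X[1],X[0],0]); Z=np.array([0,0,1.]); O=np.array([.6194,.0967,.012])
def ori(tilt=0,yaw=0):  # tool y=-Y, x=X when upright, then tilt tips towards +X
    B=np.stack([X,-Y,-Z],1); return (Rn.from_rotvec([0,0,yaw])*Rn.from_matrix(B)*Rn.from_rotvec([0,np.radians(tilt),0]))
def step(pos,R):
    o=get_obs(); R0=Rn.from_quat(o['ee_rot'])
    print('clock',o['clock'],'pos',o['position'].round(4),'q',o['joint_pos'].round(2),'F',o['ft_force'].round(1),'grip',round(o['grip_width'],3),o['grasp_force'])
    print('delta',R0.inv().apply(pos-o['position']).round(4),'turn',(R0.inv()*R).as_rotvec().round(4))
def press(x,z,tilt=40): # tip centre at charger-x x (rel. pack), height z
    R=ori(tilt); p=O+x*X; p[2]=z; return p-0.011*R.as_matrix()[:,2], R
E
python3 - <<'E'
from h import *
p,R=press(-.13,.20); step(p,R); print(p)
E
```

```text
clock 0.1 pos [0.2495 0.5727 0.2416] q [-1.18  0.33 -0.06  1.46  0.02  1.35 -0.09] F [-0.7 -0.3 -0.4] grip 1.0 0.0
delta [-0.5522 -0.4238  0.0337] turn [-0.4891  0.579   1.341 ]
[ 0.58647178 -0.03635675  0.20842649]
```

Careful with the scale: shifts go in shares of 0.6 m and turns go in shares of 2 pi rad. That gives: -0.552 m / 0.6 = -0.92, -0.21 m / 0.6 = -0.35, 1.341 rad / 6.2832 = 0.2134.

Call:
{"op": "move_arm", "data": {"plan": [{"delta_pos": [-0.4667, -0.35, -0.0667], "turn": [-0.0398, 0.0462, 0.1066], "fingers": 1}, {"delta_pos": [-0.4667, -0.35, -0.0667], "turn": [-0.0398, 0.0462, 0.1066], "fingers": 1}, {"delta_pos": [-0.4667, -0.35, -0.0667], "turn": [-0.0398, 0.0462, 0.1066], "fingers": 1}, {"delta_pos": [-0.4667, -0.35, -0.0667], "turn": [-0.0398, 0.0462, 0.1066], "fingers": 1}, {"delta_pos": [-0.4667, -0.35, -0.0667], "turn": [-0.0398, 0.0462, 0.1066], "fingers": 1}, {"delta_pos": [-0.4667, -0.35, -0.0667], "turn": [-0.0398, 0.0462, 0.1066], "fingers": 1}, {"delta_pos": [-0.92, -0.7067, 0.0567], "turn": [-0.0778, 0.0922, 0.2134], "fingers": 1}, {"delta_pos": [-0.92, -0.7067, 0.0567], "turn": [-0.0778, 0.0922, 0.2134], "fingers": 1}, {"delta_pos": [-0.92, -0.7067, 0.0567], "turn": [-0.0778, 0.0922, 0.2134], "fingers": 1}, {"delta_pos": [-0.92, -0.7067, 0.0567], "turn": [-0.0778, 0.0922, 0.2134], "fingers": 1}, {"delta_pos": [-0.92, -0.7067, 0.0567], "turn": [-0.0778, 0.0922, 0.2134], "fingers": 1}, {"delta_pos": [-0.92, -0.7067, 0.0567], "turn": [-0.0778, 0.0922, 0.2134], "fingers": 1}]}}

```text
clock: 1.6
position: [0.5867, -0.039, 0.207]
ee_rot: [0.741, 0.578, 0.269, -0.211]
ft_force: [-0.2, -0.2, 0.5]
grip_width: -0.004
grasp_force: 0.0
```

```bash
python3 - <<'E'
from h import *
p,R=press(-.13,.20); step(p,R)
c=grab('wrist'); pickle.dump(c,open('w.pkl','wb')); save(c,'w1.png')
p,R=press(-.053,.05); step(p,R)
E
```

```text
clock 1.6 pos [ 0.5867 -0.039   0.207 ] q [-0.21  0.4   0.7   1.73 -0.95  1.42  0.54] F [-0.2 -0.2  0.5] grip -0.004 0.0
delta [ 0.0028 -0.0009  0.0005] turn [ 0.0007 -0.0004 -0.0026]
clock 1.65 pos [ 0.5877 -0.0427  0.2052] q [-0.2   0.41  0.7   1.72 -0.95  1.42  0.54] F [-4.4 -0.2 -1.3] grip -0.005 0.0
delta [-0.0304 -0.0029  0.1658] turn [ 0.0024  0.0028 -0.0053]
```

View pics/w1.png

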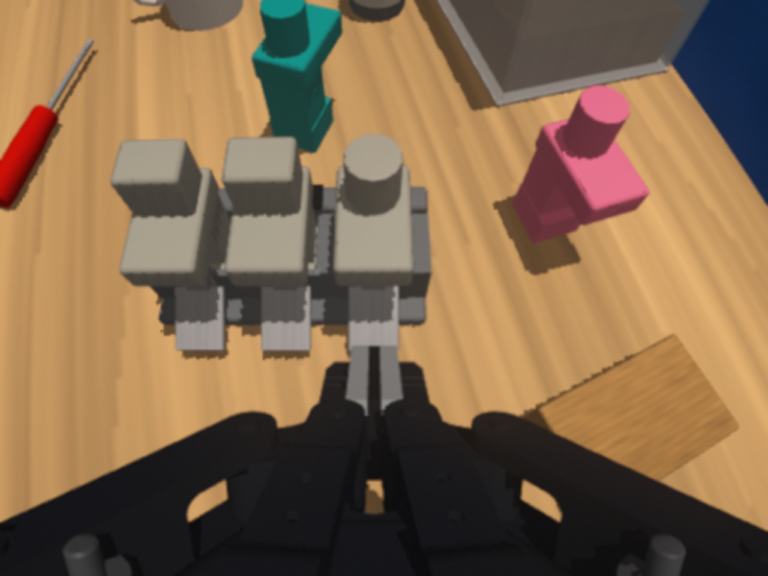

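The wrist view shows the closed fingertips (374,350) lined up with the round-grip pack's tab (374,315). The block-grip packs' tabs are to the left at (285,320) and (200,320). I'll go down to hover over the tab.

Converted, 0.163 m / 0.6 = 0.2717, 0.16 m / 0.6 = 0.2667.

Call:
{"op": "move_arm", "data": {"plan": [{"delta_pos": [-0.0167, -0.0017, 0.0917], "turn": [0, 0, 0], "fingers": 1}, {"delta_pos": [-0.0333, -0.0033, 0.1833], "turn": [0, 0, 0], "fingers": 1}, {"delta_pos": [-0.0492, -0.0033, 0.2667], "turn": [0, 0, 0], "fingers": 1}, {"delta_pos": [-0.0492, -0.0033, 0.2717], "turn": [0, 0, 0], "fingers": 1}, {"delta_pos": [-0.0492, -0.0033, 0.2717], "turn": [0, 0, 0], "fingers": 1}, {"delta_pos": [-0.0492, -0.0033, 0.2717], "turn": [0, 0, 0], "fingers": 1}]}}

```text
clock: 2.4
position: [0.6052, 0.0427, 0.0665]
ee_rot: [0.74, 0.579, 0.271, -0.21]
ft_force: [-0.5, -0.7, 0.3]
grip_width: -0.001
grasp_force: 0.0
```

```bash
python3 - <<'E'
from h import *
for z in (.05,.034,.02):
    p,R=press(-.055,z); step(p,R)
c=grab('wrist'); pickle.dump(c,open('w.pkl','wb')); save(c,'w2.png',(150,120,350,280),4)
o=get_obs(); t=o['position']+.011*Rn.from_quat(o['ee_rot']).as_matrix()[:,2]-O
print('tip rel',t@X,t@Y,t[2]+.012)
E
```

```text
clock 2.4 pos [0.6052 0.0427 0.0665] q [-0.26  0.57  0.58  1.84 -1.13  1.19  0.68] F [-0.5 -0.7  0.3] grip -0.001 0.0
delta [-0.0099  0.0008  0.0021] turn [ 0.0033 -0.0013  0.0006]
clock 2.4 pos [0.6052 0.0427 0.0665] q [-0.26  0.57  0.58  1.84 -1.13  1.19  0.68] F [-0.5 -0.7  0.3] grip -0.001 0.0
delta [-0.0202  0.0008  0.0144] turn [ 0.0033 -0.0013  0.0006]
clock 2.4 pos [0.6052 0.0427 0.0665] q [-0.26  0.57  0.58  1.84 -1.13  1.19  0.68] F [-0.5 -0.7  0.3] grip -0.001 0.0
delta [-0.0292  0.0007  0.0251] turn [ 0.0033 -0.0013  0.0006]
tip rel -0.04856136452707817 0.0009089049171666138 0.05791911621318242
```

View pics/w2.png

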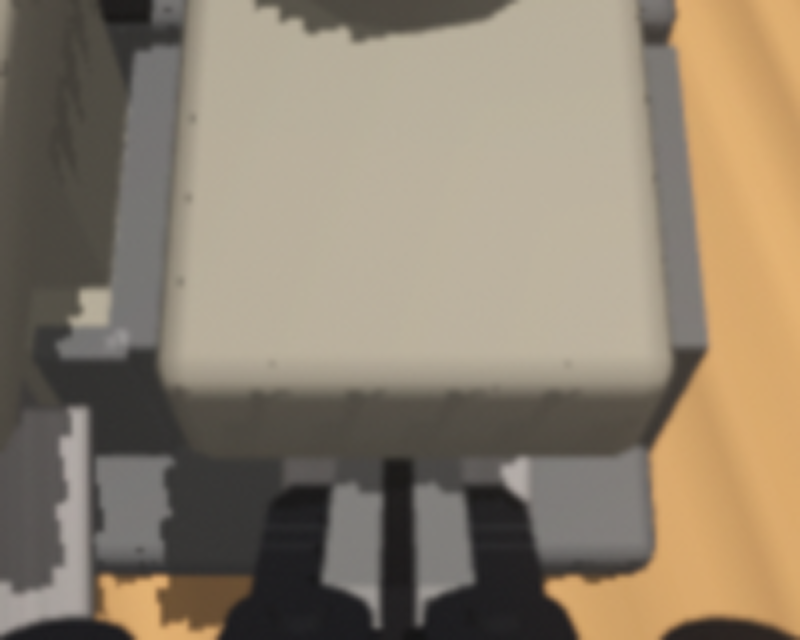

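The crop shows the tips in the middle of the tab, just under the head's front edge. I'll pull back slightly and make contact.

Converted, -0.0205 m / 0.6 = -0.0342, -0.0155 m / 0.6 = -0.0258.

Call:
{"op": "move_arm", "data": {"plan": [{"delta_pos": [-0.0167, 0, 0.005], "turn": [0, 0, 0], "fingers": 1}, {"delta_pos": [-0.0258, 0, 0.015], "turn": [0, 0, 0], "fingers": 1}, {"delta_pos": [-0.0342, 0, 0.0242], "turn": [0, 0, 0], "fingers": 1}, {"delta_pos": [-0.0342, 0, 0.0242], "turn": [0, 0, 0], "fingers": 1}]}}

```text
clock: 2.95
position: [0.6022, 0.0382, 0.0393]
ee_rot: [0.74, 0.579, 0.269, -0.212]
ft_force: [-0.2, -0.1, 0.1]
grip_width: -0.0
grasp_force: 0.0
```

```bash
cat > s.py <<'E'
from h import *
o=get_obs(); t=o['position']+.011*Rn.from_quat(o['ee_rot']).as_matrix()[:,2]-O
print(o['clock'],'tip rel',t@X,t@Y,t[2]+.012,'F',o['ft_force'].round(1),o['joint_pos'].round(2))
E
python3 s.py
```

```text
2.95 tip rel -0.053840668685115146 0.002686006214246431 0.030912905504414903 F [-0.2 -0.1  0.1] [-0.23  0.61  0.56  1.85 -1.16  1.17  0.73]
```

Converted, -0.006 m / 0.6 = -0.01, 0.0025 m / 0.6 = 0.0042.

Call:
{"op": "move_arm", "data": {"plan": [{"delta_pos": [-0.0033, 0.0042, 0.0025], "turn": [0, 0, 0], "fingers": 1}, {"delta_pos": [-0.0067, 0.0042, 0.0067], "turn": [0, 0, 0], "fingers": 1}, {"delta_pos": [-0.01, 0.0042, 0.01], "turn": [0, 0, 0], "fingers": 1}, {"delta_pos": [-0.01, 0.0042, 0.01], "turn": [0, 0, 0], "fingers": 1}]}}

```text
clock: 3.45
position: [0.6052, 0.0356, 0.0318]
ee_rot: [0.74, 0.579, 0.27, -0.21]
ft_force: [0.1, -4.5, 3.2]
grip_width: -0.0
grasp_force: 2.5
```

```bash
python3 s.py
```

```text
3.45 tip rel -0.05564150470191299 -0.0009027021854269724 0.023385260911401373 F [ 0.1 -4.5  3.2] [-0.22  0.63  0.55  1.84 -1.17  1.17  0.74]
```

Contact is made at about 3 N. I'll push further down.

Converted, 0.0055 m / 0.6 = 0.0092, 0.0045 m / 0.6 = 0.0075.

Call:
{"op": "move_arm", "data": {"plan": [{"delta_pos": [-0.0025, 0, 0.0042], "turn": [0, 0, 0], "fingers": 1}, {"delta_pos": [-0.005, 0, 0.0075], "turn": [0, 0, 0], "fingers": 1}, {"delta_pos": [-0.0067, 0, 0.0092], "turn": [0, 0, 0], "fingers": 1}, {"delta_pos": [-0.0067, 0, 0.0092], "turn": [0, 0, 0], "fingers": 1}]}}

```text
clock: 3.95
position: [0.605, 0.0342, 0.0256]
ee_rot: [0.741, 0.578, 0.27, -0.21]
ft_force: [-7.4, -12.0, 11.7]
grip_width: -0.002
grasp_force: 8.9
```

```bash
python3 s.py; python3 - <<'E'
from h import *
t=grab('top'); P=t['P']
for (u,v) in [(189,189),(205,195),(179,222),(196,225),(171,253),(187,256)]: print(P[v,u].round(4))
E
```

```text
3.95 tip rel -0.05701729672375537 -0.001101514898191656 0.017198710619087502 F [ -7.4 -12.   11.7] [-0.21  0.64  0.54  1.84 -1.18  1.16  0.75]
[0.6162 0.0915 0.1523]
[0.6081 0.0665 0.1175]
[0.5571 0.1098 0.1396]
[0.5516 0.0838 0.1036]
[0.5014 0.1226 0.1394]
[0.4934 0.0985 0.1084]
```

The round-grip pack has popped up by 12 mm: its grip top is now at 0.152, and the block-grip packs are still at 0.140. I'll back out along the fingers.

Converted, -0.24 m / 0.6 = -0.4, -0.14 m / 0.6 = -0.2333.

Call:
{"op": "move_arm", "data": {"plan": [{"delta_pos": [0, 0, -0.0333], "turn": [0, 0, 0], "fingers": 1}, {"delta_pos": [0, 0, -0.1333], "turn": [0, 0, 0], "fingers": 1}, {"delta_pos": [0, 0, -0.2333], "turn": [0, 0, 0], "fingers": 1}, {"delta_pos": [0, 0, -0.3333], "turn": [0, 0, 0], "fingers": 1}, {"delta_pos": [0, 0, -0.4], "turn": [0, 0, 0], "fingers": 0.3}, {"delta_pos": [0, 0, -0.4], "turn": [0, 0, 0], "fingers": 0.0}, {"delta_pos": [0, 0, -0.4], "turn": [0, 0, 0], "fingers": 0.0}]}}

```text
clock: 4.88
position: [0.5677, -0.1118, 0.2083]
ee_rot: [0.74, 0.579, 0.27, -0.212]
ft_force: [-0.2, 0.1, -1.0]
grip_width: 0.638
grasp_force: 0.0
```

```bash
python3 - <<'E'
from h import *
t=grab('top'); P=t['P']
m=np.zeros(P.shape[:2],bool); m[165:215,170:225]=1
for lo,hi in ((.145,.16),(.112,.122)):
    q=P[m&(P[...,2]>lo)&(P[...,2]<hi)]; r=cv2.minAreaRect((q[:,:2]*1000).astype(np.float32)); print(len(q),r,np.median(q[:,2]))
p=O.copy(); p[2]=.22; step(p,ori(0,np.pi/2)); step(p,ori(0,0))
E
```

```text
248 ((619.1243896484375, 98.16915130615234), (30.395666122436523, 30.22337532043457), 1.722271203994751) 0.15114365491735798
615 ((605.2680053710938, 87.95410919189453), (72.2784423828125, 66.90153503417969), 76.1437759399414) 0.11716247714661199
clock 4.925 pos [ 0.5677 -0.1113  0.2079] q [-0.08  0.45  0.71  1.68 -0.93  1.52  0.63] F [0.3 0.4 0.2] grip 0.719 0.0
delta [0.1717 0.0006 0.1288] turn [ 0.5462 -0.5494 -1.4995]
clock 4.925 pos [ 0.5677 -0.1113  0.2079] q [-0.08  0.45  0.71  1.68 -0.93  1.52  0.63] F [0.3 0.4 0.2] grip 0.719 0.0
delta [0.1717 0.0006 0.1288] turn [-0.0021 -0.7002  0.001 ]
```

Converted, 0.172 m / 0.6 = 0.2867, 0.08 m / 0.6 = 0.1333, -1.5 rad / 6.2832 = -0.2387.

Call:
{"op": "move_arm", "data": {"plan": [{"delta_pos": [0.1333, 0, 0.0667], "turn": [0.0434, -0.0438, -0.1194], "fingers": 0}, {"delta_pos": [0.1333, 0, 0.0667], "turn": [0.0434, -0.0438, -0.1194], "fingers": 0}, {"delta_pos": [0.1333, 0, 0.0667], "turn": [0.0434, -0.0438, -0.1194], "fingers": 0}, {"delta_pos": [0.1333, 0, 0.0667], "turn": [0.0434, -0.0438, -0.1194], "fingers": 0}, {"delta_pos": [0.2867, 0.0008, 0.215], "turn": [0.0869, -0.0874, -0.2387], "fingers": 0}, {"delta_pos": [0.2867, 0.0008, 0.215], "turn": [0.0869, -0.0874, -0.2387], "fingers": 0}, {"delta_pos": [0.2867, 0.0008, 0.215], "turn": [0.0869, -0.0874, -0.2387], "fingers": 0}, {"delta_pos": [0.2867, 0.0008, 0.215], "turn": [0.0869, -0.0874, -0.2387], "fingers": 0}, {"delta_pos": [0.2867, 0.0008, 0.215], "turn": [0.0869, -0.0874, -0.2387], "fingers": 0}, {"delta_pos": [0.2867, 0.0008, 0.215], "turn": [0.0869, -0.0874, -0.2387], "fingers": 0}, {"delta_pos": [0.2867, 0.0008, 0.215], "turn": [0.0869, -0.0874, -0.2387], "fingers": 0}, {"delta_pos": [0.2867, 0.0008, 0.215], "turn": [0.0869, -0.0874, -0.2387], "fingers": 0}]}}

```text
clock: 6.42
position: [0.62, 0.0946, 0.2204]
ee_rot: [0.123, 0.992, -0.0, 0.0]
ft_force: [0.3, -0.0, -1.1]
grip_width: 1.0
grasp_force: 0.0
```

```bash
python3 - <<'E'
from h import *
p=np.array([.6193,.0974,.133]); step(p,ori(0,np.pi/2))
E
```

```text
clock 6.425 pos [0.62   0.0946 0.2204] q [-0.61  0.37  0.5   1.51 -0.18  1.31  1.23] F [ 0.3 -0.  -1.1] grip 1.0 0.0
delta [0.0014 0.0026 0.0874] turn [-0.0002  0.0006 -0.0047]
```

Converted, 0.087 m / 0.6 = 0.145, 0.08 m / 0.6 = 0.1333.

Call:
{"op": "move_arm", "data": {"plan": [{"delta_pos": [0.0017, 0.0042, 0.05], "turn": [0, 0, 0], "fingers": 0.2}, {"delta_pos": [0.0017, 0.0042, 0.1], "turn": [0, 0, 0], "fingers": 0.2}, {"delta_pos": [0.0017, 0.0042, 0.1333], "turn": [0, 0, 0], "fingers": 0.2}, {"delta_pos": [0.0017, 0.0042, 0.145], "turn": [0, 0, 0], "fingers": 0.2}, {"delta_pos": [0.0017, 0.0042, 0.145], "turn": [0, 0, 0], "fingers": 0.2}, {"delta_pos": [0.0017, 0.0042, 0.145], "turn": [0, 0, 0], "fingers": 0.2}], "force": 40}}

```text
clock: 7.18
position: [0.6204, 0.0982, 0.1348]
ee_rot: [0.122, 0.993, 0.0, 0.002]
ft_force: [0.2, -1.0, 0.8]
grip_width: 0.803
grasp_force: 0.0
```

```bash
python3 - <<'E'
from h import *
p=np.array([.6193,.0974,.133]); step(p,ori(0,np.pi/2))
E
```

```text
clock 7.175 pos [0.6204 0.0982 0.1348] q [-0.6   0.44  0.48  1.61 -0.22  1.14  1.26] F [ 0.2 -1.   0.8] grip 0.803 0.0
delta [ 0.0008 -0.001   0.0018] turn [ 0.0005  0.003  -0.0014]
```

Converted, 0.001 m / 0.6 = 0.0017.

Call:
{"op": "move_arm", "data": {"plan": [{"delta_pos": [0.0017, 0, 0.0017], "turn": [0, 0, 0], "fingers": 1}, {"delta_pos": [0.0017, 0, 0.0017], "turn": [0, 0, 0], "fingers": 1}, {"delta_pos": [0.0017, 0, 0.0017], "turn": [0, 0, 0], "fingers": 1}, {"delta_pos": [0.0017, 0, 0.0017], "turn": [0, 0, 0], "fingers": 1}, {"delta_pos": [0.0017, 0, 0.0017], "turn": [0, 0, 0], "fingers": 1}, {"delta_pos": [0.0017, 0, 0.0017], "turn": [0, 0, 0], "fingers": 1}], "force": 40}}

```text
clock: 7.92
position: [0.6188, 0.0983, 0.1328]
ee_rot: [0.122, 0.993, -0.0, 0.001]
ft_force: [-0.5, -0.5, 2.9]
grip_width: 0.36
grasp_force: 39.5
```

Gripped at an opening of about 31 mm. Lifting.

Converted, -0.14 m / 0.6 = -0.2333, -0.12 m / 0.6 = -0.2.

Call:
{"op": "move_arm", "data": {"plan": [{"delta_pos": [0, 0, -0.025], "turn": [0, 0, 0], "fingers": 1}, {"delta_pos": [0, 0, -0.05], "turn": [0, 0, 0], "fingers": 1}, {"delta_pos": [0, 0, -0.075], "turn": [0, 0, 0], "fingers": 1}, {"delta_pos": [0, 0, -0.1083], "turn": [0, 0, 0], "fingers": 1}, {"delta_pos": [0, 0, -0.15], "turn": [0, 0, 0], "fingers": 1}, {"delta_pos": [0, 0, -0.2], "turn": [0, 0, 0], "fingers": 1}, {"delta_pos": [0, 0, -0.2333], "turn": [0, 0, 0], "fingers": 1}, {"delta_pos": [0, 0, -0.2333], "turn": [0, 0, 0], "fingers": 1}, {"delta_pos": [0, 0, -0.2333], "turn": [0, 0, 0], "fingers": 1}]}}

```text
clock: 9.05
position: [0.6182, 0.0985, 0.272]
ee_rot: [0.122, 0.993, -0.0, 0.0]
ft_force: [-0.1, 0.5, -2.1]
grip_width: 0.36
grasp_force: 40.2
```

```bash
python3 - <<'E'
from h import *
p=np.array([.594,-.1757,.27]); step(p,ori(0,np.pi/2)); step(p,ori(0,np.radians(30)))
c=grab('scene'); save(c,'s2.png',(120,60,400,260),2.8)
E
```

```text
clock 9.05 pos [0.6182 0.0985 0.272 ] q [-0.62  0.34  0.51  1.44 -0.17  1.4   1.22] F [-0.1  0.5 -2.1] grip 0.36 40.2374392747879
delta [-0.0427 -0.2719  0.0022] turn [-0.0008  0.0007 -0.0011]
clock 9.05 pos [0.6182 0.0985 0.272 ] q [-0.62  0.34  0.51  1.44 -0.17  1.4   1.22] F [-0.1  0.5 -2.1] grip 0.36 40.2374392747879
delta [-0.0427 -0.2719  0.0022] turn [-3.0000e-04  1.1000e-03  1.0461e+00]
```

View pics/s2.png

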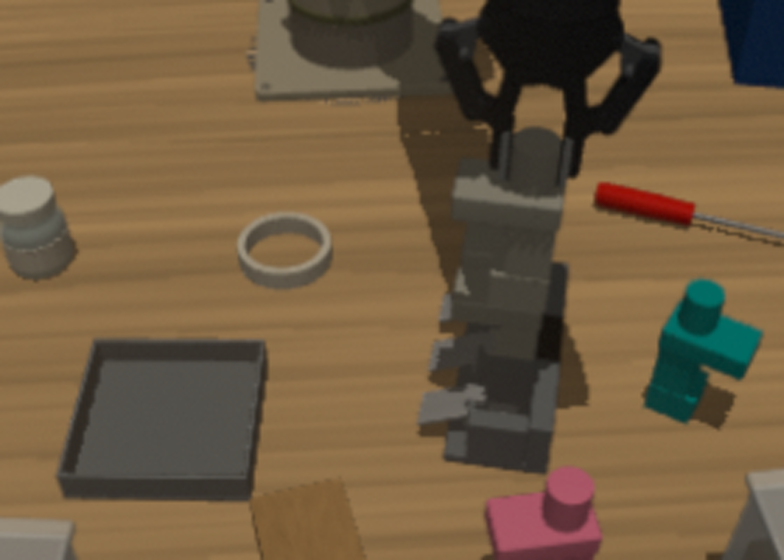

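The scene view shows the pack held upright above the emptied bay (490,400); the tray (165,420) is clear. Carrying it to the tray.

Converted, -0.272 m / 0.6 = -0.4533, -0.024 m / 0.6 = -0.04.

Call:
{"op": "move_arm", "data": {"plan": [{"delta_pos": [-0.0067, -0.0417, 0], "turn": [0, 0, 0], "fingers": 1}, {"delta_pos": [-0.0167, -0.1083, 0], "turn": [0, 0, 0], "fingers": 1}, {"delta_pos": [-0.0283, -0.1833, 0], "turn": [0, 0, 0], "fingers": 1}, {"delta_pos": [-0.04, -0.2583, 0], "turn": [0, 0, 0], "fingers": 1}, {"delta_pos": [-0.0517, -0.3333, 0], "turn": [0, 0, 0], "fingers": 1}, {"delta_pos": [-0.0617, -0.4, 0], "turn": [0, 0, 0], "fingers": 1}, {"delta_pos": [-0.0683, -0.4367, 0], "turn": [0, 0, 0], "fingers": 1}, {"delta_pos": [-0.0717, -0.4533, 0], "turn": [0, 0, 0], "fingers": 1}, {"delta_pos": [-0.0717, -0.4533, 0], "turn": [0, 0, 0], "fingers": 1}, {"delta_pos": [-0.0717, -0.4533, 0], "turn": [0, 0, 0], "fingers": 1}]}}

```text
clock: 10.35
position: [0.595, -0.1742, 0.2726]
ee_rot: [0.121, 0.993, 0.0, 0.001]
ft_force: [-0.3, -1.0, -2.4]
grip_width: 0.359
grasp_force: 40.1
```

```bash
python3 - <<'E'
from h import *
p=np.array([.594,-.1757,.118]); step(p,ori(0,np.pi/2))
E
```

```text
clock 10.35 pos [ 0.595  -0.1742  0.2726] q [-0.27  0.34  0.63  1.46 -0.2   1.4   1.69] F [-0.3 -1.  -2.4] grip 0.359 40.14621198177338
delta [ 0.0008 -0.0017  0.1546] turn [0.0002 0.0011 0.0008]
```

Converted, 0.155 m / 0.6 = 0.2583, 0.153 m / 0.6 = 0.255.

Call:
{"op": "move_arm", "data": {"plan": [{"delta_pos": [0, 0, 0.05], "turn": [0, 0, 0], "fingers": 1}, {"delta_pos": [0, 0, 0.1167], "turn": [0, 0, 0], "fingers": 1}, {"delta_pos": [0, 0, 0.1833], "turn": [0, 0, 0], "fingers": 1}, {"delta_pos": [0, 0, 0.225], "turn": [0, 0, 0], "fingers": 1}, {"delta_pos": [0, 0, 0.2467], "turn": [0, 0, 0], "fingers": 1}, {"delta_pos": [0, 0, 0.255], "turn": [0, 0, 0], "fingers": 1}, {"delta_pos": [0, 0, 0.2583], "turn": [0, 0, 0], "fingers": 1}, {"delta_pos": [0, 0, 0.2583], "turn": [0, 0, 0], "fingers": 1}, {"delta_pos": [0, 0, 0.2583], "turn": [0, 0, 0], "fingers": 1}]}}

```text
clock: 11.48
position: [0.5952, -0.176, 0.1186]
ee_rot: [0.122, 0.993, -0.0, 0.001]
ft_force: [-0.4, 0.6, -1.6]
grip_width: 0.357
grasp_force: 40.2
```

Now I lower it in small steps until it touches.

Converted, 0.0045 m / 0.6 = 0.0075, 0.003 m / 0.6 = 0.005.

Call:
{"op": "move_arm", "data": {"plan": [{"delta_pos": [0, 0, 0.0025], "turn": [0, 0, 0], "fingers": 1}, {"delta_pos": [0, 0, 0.005], "turn": [0, 0, 0], "fingers": 1}, {"delta_pos": [0, 0, 0.0075], "turn": [0, 0, 0], "fingers": 1}, {"delta_pos": [0, 0, 0.0075], "turn": [0, 0, 0], "fingers": 1}]}}

```text
clock: 11.98
position: [0.5948, -0.176, 0.1133]
ee_rot: [0.122, 0.993, -0.0, 0.001]
ft_force: [0.1, -0.1, -1.5]
grip_width: 0.357
grasp_force: 40.3
```

Call:
{"op": "move_arm", "data": {"plan": [{"delta_pos": [0, 0, 0.0017], "turn": [0, 0, 0], "fingers": 1}, {"delta_pos": [0, 0, 0.0033], "turn": [0, 0, 0], "fingers": 1}, {"delta_pos": [0, 0, 0.0033], "turn": [0, 0, 0], "fingers": 1}]}}

```text
clock: 12.35
position: [0.5956, -0.1764, 0.1132]
ee_rot: [0.122, 0.993, -0.0, 0.002]
ft_force: [-3.4, 0.7, 12.5]
grip_width: 0.361
grasp_force: 41.8
```

It touched down at 12 N. I'll ease off slightly, open and go up.

Converted, -0.16 m / 0.6 = -0.2667, -0.12 m / 0.6 = -0.2.

Call:
{"op": "move_arm", "data": {"plan": [{"delta_pos": [0, 0, -0.0017], "turn": [0, 0, 0], "fingers": 1}, {"delta_pos": [0, 0, -0.0017], "turn": [0, 0, 0], "fingers": 0.5}, {"delta_pos": [0, 0, -0.0017], "turn": [0, 0, 0], "fingers": 0.3}, {"delta_pos": [0, 0, -0.0017], "turn": [0, 0, 0], "fingers": 0.2}, {"delta_pos": [0, 0, -0.0017], "turn": [0, 0, 0], "fingers": 0.2}, {"delta_pos": [0, 0, -0.0333], "turn": [0, 0, 0], "fingers": 0.2}, {"delta_pos": [0, 0, -0.1], "turn": [0, 0, 0], "fingers": 0.2}, {"delta_pos": [0, 0, -0.2], "turn": [0, 0, 0], "fingers": 0.2}, {"delta_pos": [0, 0, -0.2667], "turn": [0, 0, 0], "fingers": 0.2}, {"delta_pos": [0, 0, -0.2667], "turn": [0, 0, 0], "fingers": 0.2}, {"delta_pos": [0, 0, -0.2667], "turn": [0, 0, 0], "fingers": 0.2}]}}

```text
clock: 13.72
position: [0.5944, -0.1757, 0.2715]
ee_rot: [0.122, 0.993, -0.0, 0.001]
ft_force: [0.4, 0.3, -1.1]
grip_width: 0.801
grasp_force: 0.0
```

```bash
python3 - <<'E'
from h import *
c=grab('scene'); save(c,'s3.png',(100,60,400,260),2.6)
o=get_obs(); print(o['position'],o['grip_width'],o['ft_force'])
P=grab('top')['P']
for (u,v) in [(179,222),(171,253)]: print(P[v,u].round(4))
E
```

```text
[ 0.59420392 -0.17561022  0.27073358] 0.7964024899639826 [-0.10504426  0.48300264  0.51418729]
[0.5571 0.1098 0.1396]
[0.5015 0.1226 0.1398]
```

View pics/s3.png

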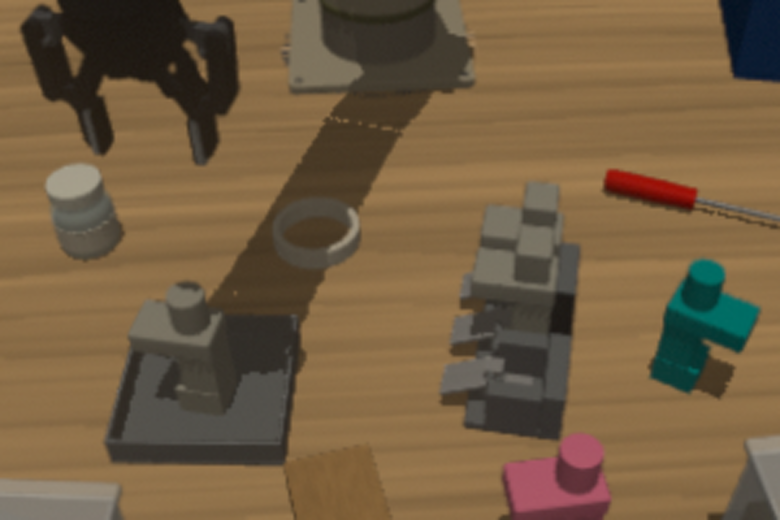

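The pack stands upright in the tray (190,350). The other two are still seated (520,240), and the gripper is clear.

```bash
python3 -c "
from workcell import hand_in
print(hand_in())"
```

```text
the job is handed in; nothing more can be done
None
```

The round-grip pack was released by its tab, lifted out and left standing upright in the tray; the other two packs are still latched in the charger, and the job was handed in at about 14 s of the 58 s allowed.

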